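# Turn the hardware turntable until the jar faces front

### The arm

A 6-joint arm with a two-finger parallel gripper is mounted at the origin on the work surface. World frame = base frame: x ahead of the robot, y to its left, z up, the work surface at z = 0. Lengths are in m, angles in rad, forces in N, time in s.
With the tool pointing down it reaches from about 0.35 to 0.975 m from the base axis. Payload 7.1 kg.
Tool frame: the origin (TCP) lies midway between the tips of the shut fingers; the grasp point (between the pads) lies 19 mm behind it; z points along the fingers, y is the line along which they close (so a half turn about z gives the same grasp; the last joint's range is limited). The gripper opens to 88 mm and grips with 3 to 60 N. Pads are 20 mm wide; open, the fingers measure 115 mm over their backs; the gripper's body (75 mm by 178 mm) begins 61 mm behind the grasp point.
Start: joints at [1.119, 0.423, 1.63, -0, 1.089, -0.019], TCP at [0.262, 0.567, 0.197] pointing down, gripper open.
Joint ranges: [-3, 3], [-0.9, 2.11], [0.09, 2.58], [-1.31, 4.45], [0.11, 2.69], [-2.54, 2.54]. Speed limits (rad/s): [2.39, 2.39, 3.01, 3.14, 3.14, 3.14].

### API

Orientations are given as [roll, pitch, yaw] about the fixed x, y, z axes, in that order (R = Rz(yaw) Ry(pitch) Rx(roll)).
In Python, from cell import r, cams gives the robot as it stands. Calls block until the motion is done:
- r.move_pose(position, orientation): joint-space move of the TCP to a pose.
- r.move_straight(position, ori=None, v=0.15): straight line of the TCP; ori=None keeps the orientation; v is the mean speed in m/s.
- r.move_joints(angles): joint-space move.
- r.command_gripper(opening): finger opening in m; the grip force is fixed at half the most; returns when the fingers have stopped.
- r.wait(seconds).
- r.solve_ik(position, orientation): joint angles nearest the present ones, or None.
- cams.capture(name): name is "side" or "top" or "wrist"; returns a dict with "img" (384x512x3 uint8, red, green, blue), "depth" (384x512 float32, m along the optical axis (not along the pixel's ray), 0 where there is no reading), "vertical_fov" (degrees; the focal length in pixels is half the picture's height over the tangent of half this angle, whatever the lens; pixels are square), "cx", "cy" (the principal point, pixels), "R" (3x3) and "t" (3): a world point X has camera coordinates R X + t. Camera axes: x right, y down, z forward; pixel columns grow to the right and rows downward; lengths in m; the calibration is good to about 2 mm. A picture is of the moment at which its call begins.
A pose or a line that the arm cannot do raises r.PlanningError and nothing moves.
- r.job_done(): hands the job in; it is judged then, once.
Readings, each from a call of its own:
- r.read_time(): time.
- r.read_joint_positions(): joint angles.
- r.read_joint_vel(): joint speeds.
- r.read_tau(): joint torques, N m.
- r.read_eef_pos(): TCP position.
- r.read_tool_rot(): TCP orientation.
- r.read_wrist_force(): force on the tool from outside, world axes, zero at the start.
- r.read_wrist_torque(): the same for the moment, N m.
- r.read_opening(): finger opening in m.
- r.read_finger_force(): force on a finger pad.
Only numpy, scipy, OpenCV 4.12 (cv2) and the standard library are available. Lean on these libraries where they do the work, as an engineer would, in place of code of your own. Each camera call takes 0.05 s, during which the arm holds its last target. There are 200 camera calls.

### The job

Push the turntable round by its rim or finger pegs until the glass jar with the screw-top lid is at the front, centred over the line of the pointer that sticks out from under the turntable. Touch nothing that stands on the turntable, lift nothing, and leave the things lying around it where they are. Finish with the turntable still and the hand clear.

Things in the scene. Friction and masses are not known exactly. Their poses are not given: they have to be found in the camera images.
- foot: fixed foot of the turntable: wooden disc 230 mm across, mostly hidden below it. Origin on the turning axis at the cover's top. A flat aluminium pointer, 4 mm thick, 26 mm wide, with an arrow tip, sticks out from it along the foot's own -x: that way is front. The foot's place varies and it is turned up to 0.4 rad either way from pointing along world -x
- pointer_tip (a point): arrow tip of the pointer, 237 mm from the turning axis, 4 mm above the cover
- tray (a joint): angle of the turntable on its foot, rad, anticlockwise from above; turns either way, light friction (0.12 N m), stops soon after the push ends. Pale wooden disc 270 mm across, from 35 to 55 mm above the cover, aluminium band round its edge. Six round wooden finger pegs, 18 mm thick, stick out level from the rim every 60 degrees, to 185 mm from the axis, free space below. At 0 one lies over the pointer
- peg (a point): point on the centre line of one of the six finger pegs (at joint 0 the one above the pointer), 176 mm from the turning axis, 45 mm above the cover; the other pegs follow every 60 degrees round the axis. It turns with the turntable
- jar: glass jar with a steel screw-top lid, 60 mm across, 75 mm high, standing loose on the turntable about 75 mm from its axis. Origin at the centre of its underside, 55 mm above the cover; z up
- glue: white plastic bottle with a narrow neck, 48 mm across, 105 mm high, standing loose on the turntable, 75 mm from its axis; origin at the centre of its underside. To be left standing there
- tin: low straight-sided aluminium tin with a flat dark steel lid, 56 mm across, 45 mm high, standing loose on the turntable, 75 mm from its axis; origin at the centre of its underside. To be left standing there
- cup: small open white ceramic cup, 56 mm across, 58 mm high, standing loose on the turntable, 75 mm from its axis; origin at the centre of its underside. To be left standing there
- level: black plastic spirit level, 230 x 50 x 22 mm, lying loose beside the turntable, its length along its own y; origin at the centre of its underside. Bystander
- punch: steel nail punch, 127 mm long along its own x, 11 mm thick, lying loose beside the turntable; origin under its middle. Bystander
- coaster: white ceramic coaster, 96 mm across, 8 mm thick, lying loose beside the turntable; origin at the centre of its underside. Bystander
- hook_a: aluminium picture rail hook, 60 x 20 x 22 mm, lying loose at one side of the turntable; origin under its middle. Bystander
- hook_b: second aluminium picture rail hook, the same size, at the other side; origin under its middle. Bystander
Not all that is in view belongs to the job. Leave any purple look-alike of the jar alone.

How it is judged:
By the outcome, as a careful person would: the job done as asked, in the order asked, and still so for the second after the job is handed in, with the robot touching nothing.
It also fails if it takes over 42 s, if anything falls off the work surface, if the arm or the gripper's body presses on something with over 40 N, if the wrist force passes 120 N, or if a joint passes its speed limit or range.

## Working session

There is one attempt and no reset: what is moved stays moved. The work goes in short steps, each a Python script; the robot and the scene stay as the last script left them, time stands still between calls to the robot, and variables do not carry over. Pictures are saved under pics/ and viewed, at most 10 in all, crops included, and the job is handed in when it is done.

```bash
mkdir -p pics; ls; python3 - <<'E'
from cell import r,cams
import cv2,numpy as np
for n in("top","side"):
    c=cams.capture(n); np.savez(f"pics/{n}0.npz",**c); cv2.imwrite(f"pics/{n}0.png",c["img"][:,:,::-1])
    print(n,c["vertical_fov"],c["cx"],c["cy"],-c["R"].T@c["t"],c["R"].round(3).tolist(),(c["depth"]>0).mean())
print(r.read_time())
E
```

```text
pics
top 52.8162735599301 250.59811292463903 196.28416415346123 [ 0.44984504 -0.03018466  0.95820218] [[-0.019, -1.0, -0.018], [-0.991, 0.021, -0.13], [0.13, 0.015, -0.991]] 0.9961039225260416
side 54.005966120029534 256.6379453786439 186.57976096224326 [ 0.09381351 -0.63002814  0.53231495] [[0.812, -0.583, 0.008], [-0.309, -0.442, -0.842], [0.495, 0.682, -0.539]] 0.9960835774739584
0.1
```

View pics/top0.png

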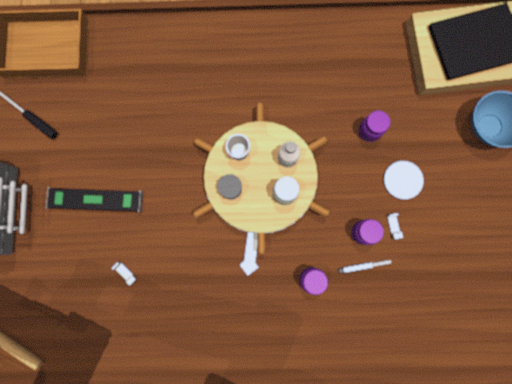

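View pics/side0.png

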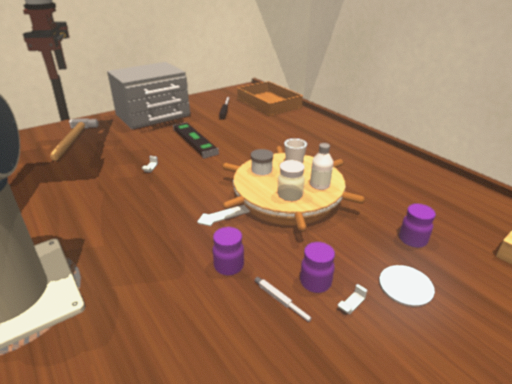

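The top view shows the jar, with its pale steel lid, at about (287,190). The tin is at (229,187), the cup at (237,148) and the glue at (289,154). The pointer tip is near (249,272), and a free peg sits at the front at (261,245). In the side view the jar is at (291,180). It has to turn clockwise by about 70°, so next I'll measure the exact angle.

```bash
cat > h.py <<'E'
import numpy as np,cv2
def cloud(c):
    h,w=c["depth"].shape; f=h/2/np.tan(np.radians(c["vertical_fov"])/2)
    u,v=np.meshgrid(np.arange(w),np.arange(h)); d=c["depth"].astype(float)
    P=np.stack([(u-c["cx"])/f*d,(v-c["cy"])/f*d,d],-1)
    return (P-c["t"])@c["R"]           # R^T (P-t)
def fit(p):
    A=np.c_[2*p[:,:2],np.ones(len(p))]; s=np.linalg.lstsq(A,(p[:,:2]**2).sum(1),rcond=None)[0]
    return s[:2],np.sqrt(s[2]+s[0]@s[0])
def circ(p):                            # enclosing circle
    c,R=cv2.minEnclosingCircle(p[:,:2].astype(np.float32)); return np.array(c),R
def comps(m,mn=15):
    n,l,s,_=cv2.connectedComponentsWithStats(m.astype(np.uint8))
    return [l==i for i in range(1,n) if s[i,4]>=mn]
def measure(c):
    W=cloud(c); z=W[...,2]; img=c["img"].astype(int); hsv=cv2.cvtColor(c["img"],cv2.COLOR_RGB2HSV)
    z0=np.median(z[255:,150:230]); out={"z0":z0}
    roi=np.zeros(z.shape,bool); roi[85:295,180:335]=1
    zz=z-z0
    t=[m for m in comps(roi&(zz>.047)&(zz<.062)&(hsv[...,1]>60)) if m.sum()>1500][0]
    p=W[t]; h=cv2.convexHull(p[:,:2].astype(np.float32))[:,0]
    r0=circ(h); ax,R=fit(h); out.update(axis=ax,R=R,enc=r0,ztop=np.median(p[:,2])-z0)
    rad=np.hypot(*(np.moveaxis(W[...,:2]-ax,-1,0)))
    for nm,lo,hi in(("jar",.120,.140),("tin",.09,.108),("cup",.108,.118),("glue",.15,.175)):
        for m in comps(roi&(rad<.125)&(zz>lo)&(zz<hi),12):
            q=W[m]; cc,rr=circ(q); d=cc-ax
            out.setdefault(nm,[]).append((cc.round(4).tolist(),round(rr,4),int(m.sum()),round(float(np.hypot(*d)),4),round(float(np.degrees(np.arctan2(d[1],d[0]))),2),np.median(img[m],0).tolist()))
    out["pegs"]=[]
    for m in comps(roi&(rad>.142)&(rad<.19)&(zz>.035)&(zz<.062)):
        q=W[m]; d=q[:,:2].mean(0)-ax; out["pegs"].append((round(float(np.hypot(*d)),4),round(float(np.degrees(np.arctan2(d[1],d[0]))),2),round(float(np.median(q[:,2]-z0)),4),int(m.sum())))
    m=max(comps(roi&(rad>.138)&(rad<.245)&(zz<.03)&(hsv[...,1]<70)&(hsv[...,2]>130)),key=np.sum)
    q=W[m][:,:2]; d=q-ax; rr=np.hypot(*d.T); k=q[rr>rr.max()-.004].mean(0)-ax
    ln=cv2.fitLine(q.astype(np.float32),cv2.DIST_L2,0,.001,.001).ravel()
    out["ptr"]=dict(n=len(q),rmax=rr.max(),tip=np.degrees(np.arctan2(k[1],k[0])),mean=np.degrees(np.arctan2(*d.mean(0)[::-1])),line=np.degrees(np.arctan2(ln[1],ln[0])),
      off=float(np.cross(ln[:2],ln[2:]-ax)),z=float(np.median(W[m][:,2])-z0))
    return out
E
python3 -W ignore - <<'E'
from h import *
for k,v in measure(dict(np.load("pics/top0.npz"))).items(): print(k,v)
E
```

```text
Traceback (most recent call last):
  File "h.py", line 22, in measure
    r0=circ(h); ax,R=fit(h); out.update(axis=ax,R=R,enc=r0,ztop=np.median(p[:,2])-z0)
                     ~~~^^^
  File "h.py", line 9, in fit
    return s[:2],np.sqrt(s[2]+s[0]@s[0])
                              ~~~~^~~~~
TypeError: unsupported operand type(s) for @: 'numpy.float64' and 'numpy.float64'
```

```bash
sed -i 's/s\[2\]+s\[0\]@s\[0\]/s[2]+s[:2]@s[:2]/' h.py
python3 - <<'E'
s=open('h.py').read()
s=s.replace("    p=W[t]; h=","""    t=roi&(zz>.047)                     # disc plus what stands on it; opening takes the pegs off
    t=cv2.morphologyEx(t.astype(np.uint8),cv2.MORPH_OPEN,cv2.getStructuringElement(cv2.MORPH_ELLIPSE,(21,21)))>0
    t&=(zz<.062)
    t=max(comps(t),key=np.sum)
    p=W[t]; h=""").replace("    t=[m for m in comps(roi&(zz>.047)&(zz<.062)&(hsv[...,1]>60)) if m.sum()>1500][0]\n","")
open('h.py','w').write(s)
E
python3 -W ignore - <<'E'
from h import *
for k,v in measure(dict(np.load("pics/top0.npz"))).items(): print(k,v)
E
```

```text
z0 -0.0009375549641484145
axis [ 0.61671957 -0.03955406]
R 0.13468268697624367
enc (array([ 0.61733329, -0.03942923]), 0.13659392297267914)
ztop 0.05517105503132072
jar [([0.6575, -0.105], 0.0233, 215, 0.0771, -58.08, [203.0, 192.0, 185.0]), ([0.5739, -0.0953], 0.0263, 467, 0.0703, -127.51, [219.0, 228.0, 240.0])]
tin [([0.6783, 0.0108], 0.0228, 67, 0.0796, 39.26, [150.0, 141.0, 135.0]), ([0.6522, -0.1022], 0.0233, 39, 0.072, -60.43, [125.0, 124.0, 114.0]), ([0.6577, 0.0076], 0.0184, 18, 0.0625, 48.98, [148.5, 147.0, 153.5]), ([0.587, 0.0312], 0.0278, 485, 0.0767, 112.77, [134.0, 132.0, 133.0]), ([0.5739, -0.0953], 0.0297, 93, 0.0703, -127.52, [142.0, 139.0, 125.0])]
cup [([0.6762, 0.0104], 0.0276, 146, 0.0777, 40.03, [201.0, 205.0, 214.5]), ([0.6484, -0.1022], 0.0209, 27, 0.0702, -63.18, [146.0, 142.0, 135.0])]
glue [([0.6582, -0.1043], 0.0115, 97, 0.0769, -57.32, [185.0, 179.0, 175.0])]
pegs [(0.1613, -0.74, 0.0521, 121), (0.1617, -61.03, 0.0528, 119), (0.1619, 59.46, 0.0523, 120), (0.1618, -121.07, 0.0526, 132), (0.162, 119.44, 0.0524, 130), (0.1619, 179.16, 0.0522, 143)]
ptr {'n': 524, 'rmax': np.float64(0.2377822592173509), 'tip': np.float64(171.54102866282562), 'mean': np.float64(171.15459796238463), 'line': np.float32(-6.3231173), 'off': 0.008342122126456672, 'z': 0.0035815745072328487}
```

```bash
cat > mv.py <<'E'
from cell import r,cams
from h import *
AX=np.array([.6167,-.0396]); RR=.168
def pose(b,z,rad=RR):
    a=np.radians(b); return [AX[0]+rad*np.cos(a),AX[1]+rad*np.sin(a),z],[np.pi,0,a-np.pi]
def look(n,keep=True):
    c=cams.capture("top"); np.savez(f"pics/{n}.npz",**c); cv2.imwrite(f"pics/{n}.png",c["img"][:,:,::-1]); return c
E
python3 -W ignore - <<'E'
from mv import *
c=dict(np.load("pics/top0.npz")); W=cloud(c); hsv=cv2.cvtColor(c["img"],cv2.COLOR_RGB2HSV)
d=W[...,:2]-AX; rad=np.hypot(d[...,0],d[...,1]); 
for a,b in((.195,.24),(.21,.24),(.22,.24),(.23,.24)):
    m=(rad>a)&(rad<b)&(hsv[...,1]<70)&(hsv[...,2]>130)&(np.abs(np.arctan2(d[...,1],-d[...,0]))<.3)
    k=d[m].mean(0); print(a,m.sum(),np.degrees(np.arctan2(k[1],k[0])))
print(r.read_tool_rot(),r.read_eef_pos())
for b,z in((179.2,.2),(179.2,.03),(150,.03),(117,.03),(117,.2)):
    q=r.solve_ik(*pose(b,z)); print(b,None if q is None else np.round(q,2))
r.command_gripper(.028); r.move_pose(*pose(179.2,.2)); print(r.read_time())
E
```

```text
0.195 247 171.36518450834524
0.21 157 171.34049111530788
0.22 77 171.28217770365174
0.23 19 171.24958440345756
[-3.14020966e+00 -1.05392454e-05  2.70881859e+00] [0.26187521 0.56690772 0.19646569]
179.2 [-0.11  0.16  2.   -0.    0.98  1.48]
179.2 [-0.11  0.47  2.1  -0.    0.57  1.48]
150 [ 0.07  0.49  2.06 -0.    0.6   2.16]
117 None
117 None
3.3833
```

```bash
sed -i 's/a-np.pi\]/a]/' mv.py
python3 -W ignore - <<'E'
from mv import *
for b,z in((179.2,.2),(150,.03),(117,.03)):
    q=r.solve_ik(*pose(b,z)); print(b,None if q is None else np.round(q,2))
r.move_pose(*pose(179.2,.2)); r.move_straight(pose(179.2,.03)[0],v=.12)
print(r.read_eef_pos(),r.read_wrist_force(),r.read_opening(),r.read_time())
for b in np.linspace(179.2,117.5,8)[1:]:
    p,o=pose(b,.03); r.move_straight(p,ori=o,v=.06)
print(r.read_eef_pos(),r.read_wrist_force(),r.read_time())
c=look("top1")
try:
    for k,v in measure(c).items(): print(k,v)
except Exception as e: print(e)
E
```

```text
179.2 [-0.11  0.16  2.    0.    0.98 -1.67]
150 [ 0.07  0.49  2.06  0.    0.6  -0.98]
117 [ 0.18  0.57  1.88 -0.    0.69 -0.29]
[ 0.4491739  -0.03729706  0.03049921] [-0.5924098   0.65406347  0.52514119] 0.02820252305957693 7.6
[0.53846718 0.10915509 0.02983626] [-0.67262471  0.48567242 -0.06685537] 11.6833
max() iterable argument is empty
```

View pics/top1.png

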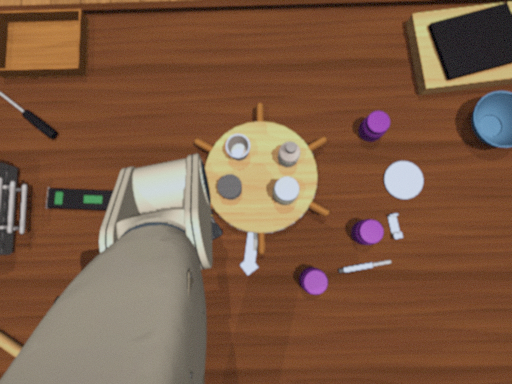

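The picture shows the gripper at the left rim, but the tray looks unturned: the jar is still at (287,190) and a peg is still at (261,245). I'll measure this picture and take a new one.

```bash
python3 -W ignore - <<'E'
from mv import *
def pegs(c):
    W=cloud(c); d=W[...,:2]-AX; rad=np.hypot(d[...,0],d[...,1]); z=W[...,2]
    for m in comps((rad>.142)&(rad<.19)&(z>.035)&(z<.062)):
        q=d[m].mean(0); print("peg",np.degrees(np.arctan2(q[1],q[0])).round(2),m.sum())
    for m in comps((rad<.11)&(z>.12)&(z<.14),100):
        q=circ(d[m])[0]; print("obj",np.degrees(np.arctan2(q[1],q[0])).round(2),np.hypot(*q),m.sum())
pegs(np.load("pics/top0.npz"));pegs(np.load("pics/top1.npz"))
r.wait(.1); print("now"); pegs(look("top2"))
c=cams.capture("side"); cv2.imwrite("pics/side1.png",c["img"][:,:,::-1]); np.savez("pics/side1.npz",**c)
E
```

```text
peg -0.72 121
peg -61.01 119
peg 59.47 120
peg -121.05 131
peg 119.42 130
peg 179.14 143
obj -57.38 0.07735167752393281 209
obj -127.52 0.07021281884211229 465
peg -0.75 120
peg -60.98 122
peg 59.46 120
peg -121.04 131
peg 179.1 142
obj -57.82 0.07636773191984411 211
obj -127.35 0.06993506831249144 466
now
peg -0.73 123
peg -60.96 121
peg 59.49 119
peg -121.05 131
peg 179.12 142
obj -57.36 0.076988156430051 218
obj -127.32 0.07010743304954829 468
```

View pics/side1.png

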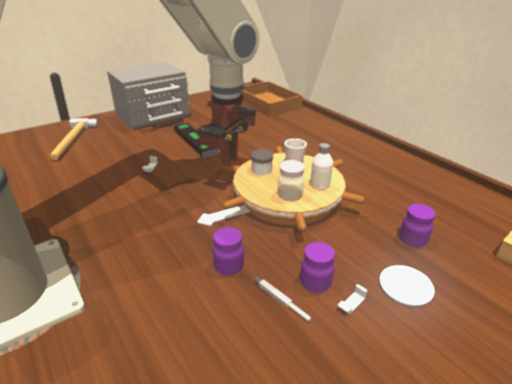

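The side view shows the hand at the rear-left rim, fingertips near (230,160), and the front peg hasn't moved. The tips may be higher than reported, so I'll compare the camera depth with the reported TCP.

```bash
python3 -W ignore - <<'E'
from mv import *
p=np.array(r.read_eef_pos()); print(p,r.read_tool_rot(),r.read_opening(),r.read_joint_positions())
s0=np.load("pics/side0.npz"); s=np.load("pics/side1.npz")
f=192/np.tan(np.radians(float(s["vertical_fov"]))/2)
for q in(p,[*p[:2],.08],[*(AX+.176*np.array([np.cos(np.radians(119.2)),np.sin(np.radians(119.2))])),.045]):
    k=s["R"]@q+s["t"]; print("px",k[0]/k[2]*f+s["cx"],k[1]/k[2]*f+s["cy"])
W=cloud(s); m=(abs(s["depth"]-s0["depth"])>.015); 
for lo in np.arange(.0,.2,.02):
    k=m&(W[...,2]>lo)&(W[...,2]<lo+.02)&(np.hypot(W[...,0]-p[0],W[...,1]-p[1])<.15)
    if k.sum()>3: print(lo.round(2),k.sum(),np.percentile(W[k],[5,50,95],axis=0).round(3).tolist())
i=cv2.imread("pics/side1.png")[100:220,150:310]; cv2.imwrite("pics/side1c.png",cv2.resize(i,None,fx=5,fy=5,interpolation=2))
E
```

```text
[0.53875035 0.10920365 0.02997634] [-3.14122704e+00 -1.13687050e-04  2.05088870e+00] 0.027859561839994097 [ 1.78338967e-01  5.63560334e-01  1.88800122e+00 -1.69644875e-07
  6.90413985e-01 -3.01753297e-01]
px 228.71428496269274 171.01127446271875
px 228.09948085264926 154.17708044030533
px 224.98283487557546 166.15623798665501
0.0 12 [[0.408, 0.061, 0.0], [0.494, 0.121, 0.001], [0.644, 0.184, 0.002]]
0.04 13 [[0.515, 0.005, 0.056], [0.553, 0.109, 0.058], [0.563, 0.118, 0.06]]
0.06 114 [[0.516, 0.089, 0.062], [0.529, 0.106, 0.07], [0.565, 0.118, 0.078]]
0.08 112 [[0.516, 0.089, 0.081], [0.531, 0.106, 0.09], [0.563, 0.118, 0.099]]
0.1 94 [[0.518, 0.087, 0.101], [0.531, 0.103, 0.108], [0.566, 0.117, 0.119]]
0.12 65 [[0.456, 0.049, 0.122], [0.518, 0.088, 0.137], [0.618, 0.121, 0.139]]
0.14 455 [[0.459, 0.047, 0.141], [0.52, 0.084, 0.151], [0.617, 0.127, 0.16]]
0.16 712 [[0.454, 0.044, 0.161], [0.496, 0.084, 0.176], [0.618, 0.137, 0.18]]
0.18 240 [[0.495, 0.073, 0.18], [0.512, 0.088, 0.188], [0.56, 0.105, 0.198]]
```

View pics/side1c.png

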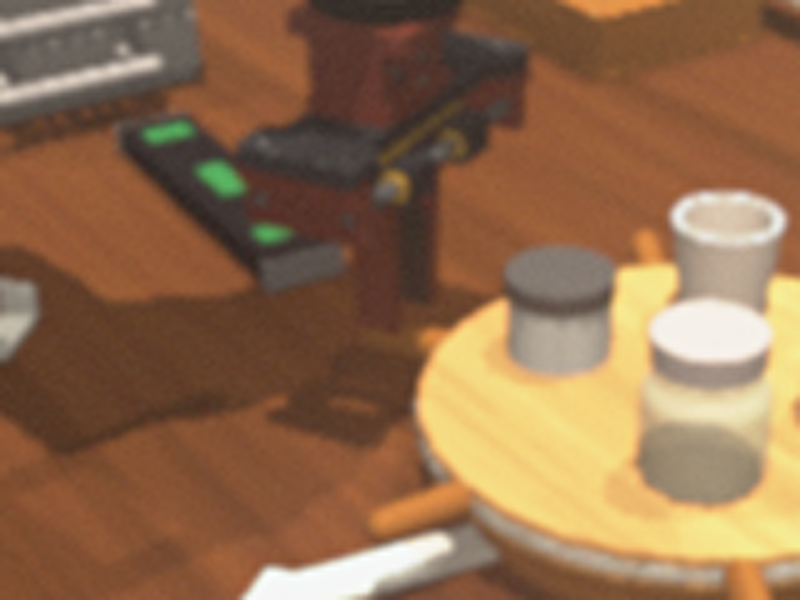

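The depth shows the fingertips ending near z 0.055. That's about 25 mm above the reported TCP, and the body is also about 27 mm high, so they passed just over the pegs without touching anything. I'll go back to the front peg and step down under a force guard, checking finger height with the side camera.

```bash
python3 -W ignore - <<'E'
from mv import *
p=r.read_eef_pos(); r.move_straight([*p[:2],.09],v=.15)
r.move_pose(*pose(179.1,.09))
s0=np.load("pics/side0.npz")
for z in(.03,.018,.010):
    P=pose(179.1,z)[0]; r.move_straight(P,v=.1)
    s=cams.capture("side"); W=cloud(s); m=(abs(s["depth"]-s0["depth"])>.01)&(np.hypot(W[...,0]-P[0],W[...,1]-P[1])<.035)&(W[...,2]>.012)
    print(z,np.percentile(W[m][:,2],[0,2,5]).round(3),np.round(r.read_wrist_force(),2),np.round(r.read_eef_pos(),4))
    if abs(r.read_wrist_force()[2])>6: break
i=s["img"][130:250,180:340,::-1]; cv2.imwrite("pics/side2c.png",cv2.resize(i,None,fx=5,fy=5,interpolation=2)); print(r.read_time())
E
```

```text
0.03 [0.055 0.06  0.065] [ 0.24 -0.28 -0.41] [ 0.4492 -0.0369  0.0304]
0.018 [0.043 0.049 0.053] [ 0.08 -0.56 -0.33] [ 0.4487 -0.037   0.0183]
0.01 [0.036 0.042 0.048] [ 0.1  -0.43 -0.18] [ 0.4486 -0.037   0.0101]
15.1333
```

View pics/side2c.png

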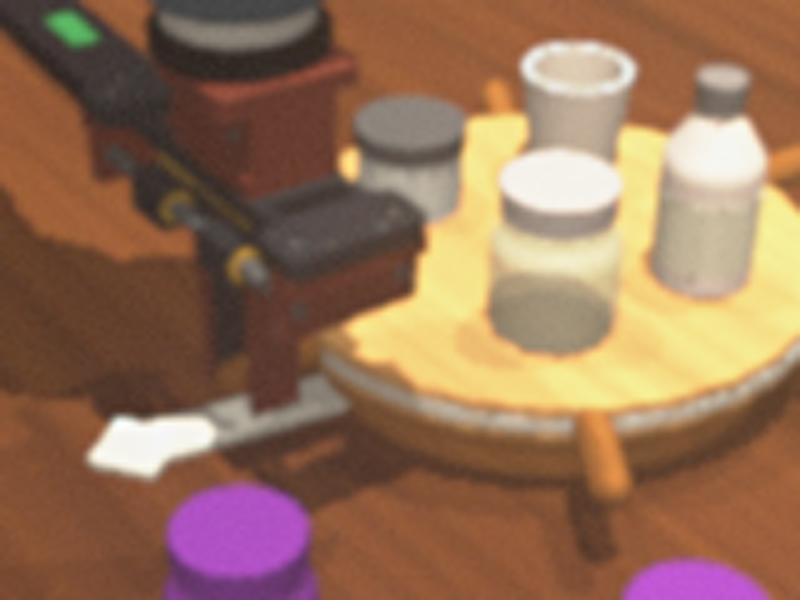

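The peg is now between the fingers, with the tips at about z 0.034 and the body clear of the jar. I'll sweep it round and measure with the hand in place.

```bash
cat >> mv.py <<'E'
def state(c):
    W=cloud(c); d=W[...,:2]-AX; rad=np.hypot(d[...,0],d[...,1]); z=W[...,2]; B=lambda q:np.degrees(np.arctan2(q[1],q[0]))
    pg=[B(d[m].mean(0)) for m in comps((rad>.142)&(rad<.19)&(z>.035)&(z<.062),110) if m.sum()<160]
    j=[]
    for m in comps((rad<.112)&(z>.118)&(z<.14),300):
        q=circ(d[m])[0]; j.append((B(q).round(2),np.hypot(*q).round(4),B(d[m].mean(0)).round(2)))
    return np.round(pg,2),j
E
python3 -W ignore - <<'E'
from mv import *
for i,b in enumerate(np.linspace(179.1,116.9,9)[1:]):
    p,o=pose(b,.010); r.move_straight(p,ori=o,v=.06)
    if i in(1,): print(state(cams.capture("top")),np.round(r.read_wrist_force(),2))
r.wait(.2); print(state(look("top3")),np.round(r.read_wrist_force(),2),r.read_time())
E
```

```text
(array([ -15.21,   45.05,  -75.43,  105.04, -135.47]), [(np.float64(-141.68), np.float64(0.0703), np.float64(-142.12))]) [-0.19  0.67 -0.32]
(array([  -2.1 ,   58.08,  -62.42, -122.43,  177.72]), [(np.float64(171.09), np.float64(0.0702), np.float64(171.24))]) [ 1.14 -0.12 -0.47] 19.7
```

View pics/top3.png

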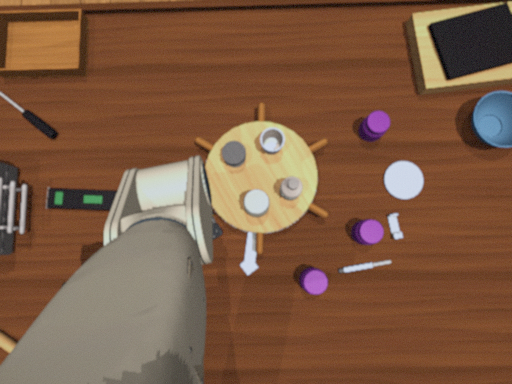

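The jar is at a bearing of 171.1 to 171.2° and the pointer is at 171.3°, so they are aligned to within 0.3 mm. Now I'll centre the fingers on the peg, lift clear and verify.

```bash
python3 -W ignore - <<'E'
from mv import *
p,o=pose(117.6,.010); r.move_straight(p,ori=o,v=.03)
r.move_straight([*p[:2],.17],v=.12); r.move_straight([.42,.36,.2],v=.25)
c=look("top4"); print(state(c)); r.wait(.3); c=look("top5"); print(state(c),r.read_time())
print(measure(c)["axis"],measure(c)["ptr"])
E
```

```text
(array([  -2.1 ,   58.05,  -62.41,  118.01, -122.44,  177.72]), [(np.float64(171.39), np.float64(0.0701), np.float64(171.27))])
(array([  58.11,  -62.41,  118.01, -122.44,  177.72]), [(np.float64(171.07), np.float64(0.0703), np.float64(171.22))]) 23.1
[ 0.61672358 -0.03937284] {'n': 500, 'rmax': np.float64(0.2376172456310739), 'tip': np.float64(171.41689039230604), 'mean': np.float64(171.0437723001781), 'line': np.float32(-4.673163), 'off': 0.014257814188813816, 'z': 0.003533236117948306}
```

View pics/top5.png

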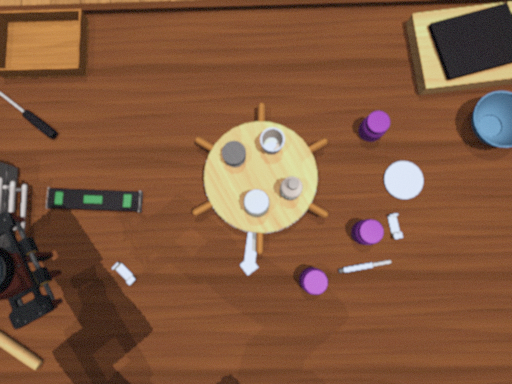

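The jar at (257,203) sits on the pointer line, with the pointer tip at (249,272). The tray is still, the hand is clear and nothing around the turntable has moved, so I'm handing in.

```bash
python3 -c "
from cell import r
print(r.job_done())"
```

```text
the job is handed in; nothing more can be done
None
```

The jar now stands at the front, within about 0.3° of the pointer line (under 0.5 mm) by the last top-camera measurement; the turntable is still, the hand is clear, nothing else was moved, and the job was handed in at about 23 s.

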